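# Push the canister through the gap back into its row

## Robot

A 6-joint arm with a two-finger parallel gripper is mounted at the origin on the work surface. World frame = base frame: x ahead of the robot, y to its left, z up, the work surface at z = 0. Lengths are in m, angles in rad, forces in N, time in s.
With the tool pointing down it reaches from about 0.35 to 0.85 m from the base axis. Payload 8.1 kg.
Tool frame: the origin (TCP) lies on the centre line of the jaws, within the pads' length; the fingertips stand 11 mm ahead of it and the grasp point (between the pads) lies 8 mm behind it; z points along the fingers, x is the direction in which the jaws open and shut, and the axes are right-handed (so a half turn about z gives the same grasp; the last joint's range is limited). The gripper opens to 93 mm and grips with 3 to 60 N. Pads are 15 mm wide; open, the fingers measure 128 mm over their backs; the gripper's body (75 mm by 188 mm) begins 65 mm behind the grasp point.
Start: joints at [-1.368, 0.13, 1.488, -0, 1.523, -0.085], TCP at [0.17, -0.575, 0.23] pointing down, gripper open.
Joint ranges: [-2.96, 2.96], [-0.89, 2.26], [0.02, 2.5], [-1.34, 4.48], [0, 2.73], [-2.66, 2.66]. Speed limits (rad/s): [2.39, 2.39, 2.79, 3.14, 3.14, 3.14].

## Interface

Orientations are given as a unit quaternion [x, y, z, w].
In Python, from station import ctrl, imaging gives the robot as it stands.
- The arm moves only by the shell command python3 -m jog 'ROWS'. ROWS is JSON, a list that holds one entry, the list of rows, each a list of 7 numbers: the turn, a rotation vector about the tool's x, y, z in rad, then the shift along the tool's x, y, z in m, then the finger opening in m, from 0 to 0.093. A call has 1 to 8 rows; each row shifts and turns the commanded pose from where the row before left it, along the tool's axes as they then stand; what a row does not reach is not made up. A row lasts 1/10 s, in which the tool goes at most 50 mm and 8.59 degrees, less where a joint would pass 70% of its speed; a pose out of reach is approached as far as the arm can. A call is refused whole if a number of a shift passes 0.05 or a number of a turn 0.15, either way. A call with a gripper value outside its range is refused whole. The fingers move at their own pace and stop on an object; the grip force is fixed at half the most. Time passes only in rows, so rows that do not move let the fingers close. It gives the time, the measured TCP pose, the force and the opening at its end, in the units of the state.
- ctrl.state(): the state, without advancing time (a new reading comes with each control period).
- imaging.grab_frame(name): name is "scene" or "top"; returns the picture (400x640x3 uint8, red, green, blue); there is no depth.
- imaging.camera_params(name): a dict with "fov_y" (degrees; the focal length in pixels is half the picture's height over the tangent of half this angle, whatever the lens; pixels are square), "cx", "cy" (the principal point, pixels), "k1" (the pictures are not rectified: a ray, as slopes to the right and down, at radius r is drawn at 1 + k1 r^2 times it, then the intrinsics apply), "R" (3x3) and "t" (3): a world point X has camera coordinates R X + t. Camera axes: x right, y down, z forward; pixel columns grow to the right and rows downward; lengths in m; the calibration is good to about 2 mm. A picture is of the moment at which its call begins. camera_params takes no time and is no camera call.
- ctrl.sign_off(): hands the job in, once; it reports no verdict.
Trained networks look in the newest picture that a camera, given by its name, has taken for a name from the list of things; names that differ only in an ending like _2 or _b are one class to them, and where a whole thing is asked for, a point or a joint stands for the part that bears it (a point fixed in the world has none). Each returns a list of dicts, best first, with "confidence" (0 to 1); they miss things now and then, are a little off and sometimes report something else, mostly with a low value. They report only what shows in the picture. A call takes as long as a camera call. They do not tell look-alikes from the thing itself.
- imaging.recognise(camera, thing): "centre" ([x, y, z] in m, in world coordinates, good to about 4 mm: the middle of the surface that is visible of it).
- imaging.masks_of(camera, thing): "mask" (400x640 bool, what is visible of it).
- imaging.spot_point(camera, thing): "centre" ([x, y, z] in m, in world coordinates, good to about 4 mm: a listed point, or the origin of a listed thing).
The state is a dict: "time": time; "q": joint angles; "qvel": joint speeds; "joint_efforts": joint torques, N m; "tcp_pos": TCP position; "orientation": TCP orientation; "contact_force": force on the tool from outside, world axes, zero at the start; "ft_torque": the same for the moment, N m; "opening": opening from 0.0 (shut) to 1.0 (fully open).
Only numpy, scipy, OpenCV 4.12 (cv2) and the standard library are available. Lean on these libraries where they do the work, as an engineer would, in place of code of your own. Each camera call takes 0.05 s, during which the arm holds its last target. There are 200 camera calls.

## Task

One blue canister has been left at the front of the glass shelf, on the robot's side; gently push it, standing upright and without gripping or lifting it, through the narrow gap between the film loader and the black box, so that it ends in the empty middle place of the row behind them, between the other two canisters and in line with them. Leave the other two canisters, the blower bulb and the bottle opener where they are, and finish with the hand clear.

Things in the scene. Friction and masses are not known exactly. Their poses are not given: they have to be found in the camera images.
- canister: The blue plastic canister to be pushed: an upright closed cylinder, 58 mm in diameter, 44 mm tall, 80 to 170 g, loose on the glass, sliding freely under a push of about 1 N; it starts on the robot's side of the gap, up to 55 mm to either side of the gap's centre line. Origin at the centre of its underside, z up; its yaw means nothing.
- gap (a point): Middle of the gap between loader and box, on the top face of the glass shelf (50 mm above the work surface). x runs level through the gap from the robot's side to the back row, y runs level across the gap, z up. The gap is 64 to 68 mm wide and 60 mm long (x from -30 to +30 mm). The glass is 380 mm along x and 520 mm along y, centred here. Shelf, loader, box and row are all turned together.
- place (a point): The empty middle place of the row, on the top face of the glass: 90 mm beyond point gap along its x axis, on the gap's centre line. Same axes as point gap.
- loader: Aluminium film loader with a shut hinged lid and a flat black knob on it, fixed to the shelf: 60 mm along its x (through the gap), 100 mm along y, 53 mm tall with the knob. It forms one side of the gap, either one. Origin at the centre of its underside.
- box: Black plastic box with a push-button clasp, fixed to the shelf and shut: 60 mm along its x, 100 mm along y, 42 mm tall. It forms the other side of the gap. Origin at the centre of its underside.
- canister_left: Bystander: a canister of the same make (58 mm diameter, 44 mm tall), loose, standing in the back row about 90 mm to the +y side of the empty place. Origin at the centre of its underside.
- canister_right: Bystander: a canister of the same make, loose, standing in the back row about 90 mm to the -y side of the empty place. Origin at the centre of its underside.
- bulb: Bystander: blower bulb, grey plastic, standing on its flat base with its rubber-tipped nozzle up, 50 mm in diameter, 102 mm tall, loose, at one end of the shelf about 200 mm sideways from the gap. Origin at the centre of its underside.
- opener: Bystander: flat steel bottle opener lying on the glass, 114 mm long, 36 mm wide, 5 mm thick, loose, at the other end of the shelf about 200 mm sideways from the gap. Origin on its underside near the middle, x along its length.
Things that resemble listed ones, but are neither listed nor needed, are in the scene too. Leave any brown or green look-alike of the canister alone.

How it is judged:
By the outcome, as a careful person would: the job done as asked, in the order asked, and still so for the second after the job is handed in, with the robot touching nothing.
It also fails if it takes over 48 s, if anything falls off the work surface, if the arm or the gripper's body presses on something with over 40 N, if the wrist force passes 120 N, or if a joint passes its speed limit or range.

## Working session

There is one attempt and no reset: what is moved stays moved. The work goes in short steps, Python scripts to look and compute and a shell command to move; the robot and the scene stay as the last step left them, time stands still between calls to the robot, and variables do not carry over. Pictures are saved under pics/ and viewed, about 8 in all and at most 12, crops included, and the job is handed in when it is done.

```bash
ls; mkdir -p pics; cat > h.py <<'E'
import numpy as np, cv2
from station import ctrl, imaging
def cam(n):
    p=imaging.camera_params(n); f=200/np.tan(np.radians(p["fov_y"])/2)
    return p,f,np.array(p["R"]),np.array(p["t"])
def proj(n,X):
    p,f,R,t=cam(n); c=np.atleast_2d(X)@R.T+t; s=c[:,:2]/c[:,2:]
    s=s*(1+p["k1"]*(s**2).sum(1,keepdims=True)); return s*f+[p["cx"],p["cy"]]
def unproj(n,uv,z):
    p,f,R,t=cam(n); d=(np.atleast_2d(uv)-[p["cx"],p["cy"]])/f; s=d.copy()
    for _ in range(20): s=d/(1+p["k1"]*(s**2).sum(1,keepdims=True))
    r=np.c_[s,np.ones(len(s))]@R; o=-R.T@t
    return o+r*((z-o[2])/r[:,2:])
def save(n,img): cv2.imwrite("pics/"+n,img[...,::-1])
E
python3 - <<'E'
from h import *
for c in("top","scene"):
    save(c+"0.png",imaging.grab_frame(c)); p=imaging.camera_params(c); print(c,p["fov_y"],p["k1"],-np.array(p["R"]).T@p["t"])
    for t in("canister","gap","place","loader","box","canister_left","canister_right","bulb","opener"):
        for r in imaging.spot_point(c,t)[:4]: print(t,np.round(r["centre"],3),round(r["confidence"],2),proj(c,r["centre"]).round()[0])
s=ctrl.state();print(s["time"],s["tcp_pos"],s["orientation"],s["contact_force"])
E
```

```text
pics
top 47.78268458826071 -0.08053981324624455 [ 0.37787139 -0.0226082   1.03324501]
canister [ 0.336 -0.105  0.002] 0.9 [358. 278.]
canister [ 0.49  -0.035  0.054] 0.85 [329. 207.]
canister [ 0.546 -0.322  0.001] 0.85 [453. 188.]
gap [0.586 0.018 0.05 ] 0.78 [306. 163.]
place [0.678 0.028 0.052] 0.79 [303. 123.]
loader [ 0.594 -0.07   0.05 ] 0.82 [346. 161.]
box [0.578 0.097 0.052] 0.73 [270. 166.]
canister_left [0.656 0.122 0.054] 0.94 [260. 131.]
canister_right [ 0.684 -0.062  0.05 ] 0.65 [343. 121.]
bulb [ 0.628 -0.188  0.046] 0.64 [398. 147.]
bulb [0.556 0.22  0.047] 0.58 [216. 175.]
scene 45.70619833175067 -0.07619581149536882 [ 1.21558764 -0.59920067  0.72900842]
canister [ 0.49  -0.037  0.049] 0.87 [295. 209.]
canister [ 0.598 -0.067  0.052] 0.66 [315. 235.]
canister [ 0.336 -0.104  0.001] 0.57 [238. 206.]
gap [0.587 0.018 0.048] 0.92 [339. 219.]
place [0.679 0.031 0.049] 0.62 [371. 236.]
place [ 0.493 -0.038  0.053] 0.5 [296. 208.]
place [0.558 0.22  0.053] 0.33 [388. 182.]
loader [ 0.6   -0.068  0.053] 0.82 [314. 235.]
box [0.575 0.096 0.048] 0.87 [359. 204.]
box [ 0.492 -0.036  0.052] 0.32 [296. 208.]
canister_left [0.668 0.117 0.049] 0.76 [393. 218.]
canister_right [ 0.693 -0.067  0.051] 0.78 [344. 257.]
bulb [ 0.629 -0.19   0.047] 0.6 [279. 269.]
opener [0.554 0.217 0.051] 0.74 [387. 182.]
1.0 [ 0.17031334 -0.57532531  0.22965254] [ 8.01200465e-01 -5.98396035e-01 -7.14234785e-06  4.76285712e-06] [-0.20441163  0.10078179 -0.67285179]
```

View pics/top0.png

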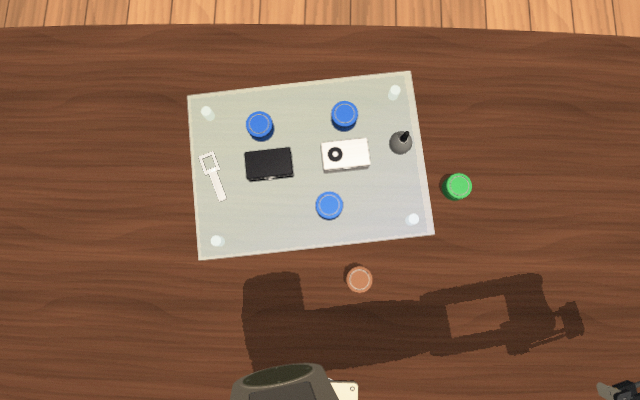

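View pics/scene0.png

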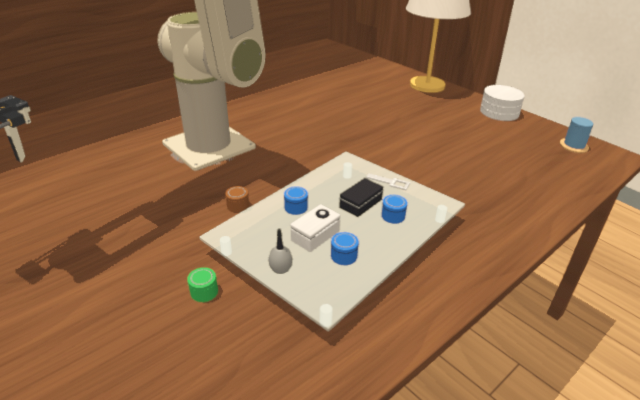

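The task canister is the blue one at top (329,205) / scene (295,200), the only blue one on the robot's side of the gap. Possible confusions are green (459,186), brown (359,279) and the blue row pair (260,125) and (344,114). Next I fit silhouettes to get precise poses and check the choice in a crop.

```bash
cat >> h.py <<'E'
from scipy.optimize import minimize
th=np.linspace(0,2*np.pi,40,endpoint=False); circ=np.c_[np.cos(th),np.sin(th)]
def cyl(x,y,r=.029,z0=.05,h=.044):
    c=circ*r+[x,y]; return np.r_[np.c_[c,0*th+z0],np.c_[c,0*th+z0+h]]
def sil(n,P):
    h=cv2.convexHull(proj(n,P).astype(np.float32)); m=np.zeros((400,640),np.uint8)
    S=8; big=np.zeros((400,640),np.uint8); cv2.fillConvexPoly(big,np.round(h*16).astype(np.int32),255,cv2.LINE_AA,4); return big/255.
def blue(img):
    hsv=cv2.cvtColor(np.ascontiguousarray(img),cv2.COLOR_RGB2HSV); return cv2.inRange(hsv,(100,110,60),(125,255,255))>0
def fitcan(n,img,xy):
    m=blue(img); s0=sil(n,cyl(*xy)); k=cv2.dilate((s0>0).astype(np.uint8),np.ones((17,17)))>0; m=(m&k).astype(float)
    f=lambda p:np.abs(sil(n,cyl(*p))-m).sum()
    r=minimize(f,xy,method="Nelder-Mead",options=dict(initial_simplex=[xy,[xy[0]+.006,xy[1]],[xy[0],xy[1]+.006]],xatol=1e-4)); return r.x,r.fun,m.sum()
E
cat > m.py <<'E'
from h import *
for c in("top","scene"):
    im=imaging.grab_frame(c)
    for nm,xy in dict(can=[.49,-.036],left=[.662,.119],right=[.69,-.065]).items(): print(c,nm,*fitcan(c,im,xy))
    for t,h,L in(("loader",.05,[.597,-.069]),("box",.042,[.577,.097])):
        r=imaging.masks_of(c,t)
        if not r: continue
        m=r[0]["mask"].astype(float)
        def P(p):
            cs,sn=np.cos(p[2]),np.sin(p[2]); a=np.array([[x,y] for x in(-.03,.03) for y in(-.05,.05)])@np.array([[cs,sn],[-sn,cs]])+p[:2]
            return np.r_[np.c_[a,np.full(4,.05)],np.c_[a,np.full(4,.05+h)]]
        f=lambda p:np.abs(sil(c,P(p))-m).sum()
        q=L+[.11]; r=minimize(f,q,method="Nelder-Mead",options=dict(initial_simplex=[q,[q[0]+.006,*q[1:]],[q[0],q[1]+.006,q[2]],[*q[:2],.18]],xatol=1e-4))
        print(c,t,r.x,r.fun,m.sum())
    if c=="top":
        e=cv2.resize(im[60:270,180:450],None,fx=2.9,fy=2.8,interpolation=cv2.INTER_CUBIC);save("crop1.png",e)
E
python3 m.py
python3 -c "
from h import *
print(unproj('top',[(188,96),(411,71),(434,235),(198,260)],.05).round(4))"
```

```text
top can [ 0.48863536 -0.03498768] 224.8156862745098 470.0
top left [0.66252544 0.12153304] 189.8235294117647 555.0
top right [ 0.68952254 -0.06375079] 190.6078431372549 553.0
top loader [ 0.59973203 -0.06530924  0.132588  ] 121.3294117647059 1517.0
top box [0.5768491  0.09591517 0.14547664] 169.5843137254902 1410.0
scene can [ 0.48343432 -0.0309072 ] 204.8235294117647 487.0
scene left [0.65734919 0.12484448] 201.21960784313725 522.0
scene right [ 0.68717738 -0.06020996] 246.40392156862742 658.0
scene loader [ 0.54066267 -0.21956672  1.87498239] 15962.917647058823 17934.0
scene box [0.57497958 0.10104639 0.23901134] 160.5843137254902 1104.0
[[ 0.7387  0.2948  0.05  ]
 [ 0.8084 -0.2174  0.05  ]
 [ 0.4333 -0.265   0.05  ]
 [ 0.3661  0.2476  0.05  ]]
```

View pics/crop1.png

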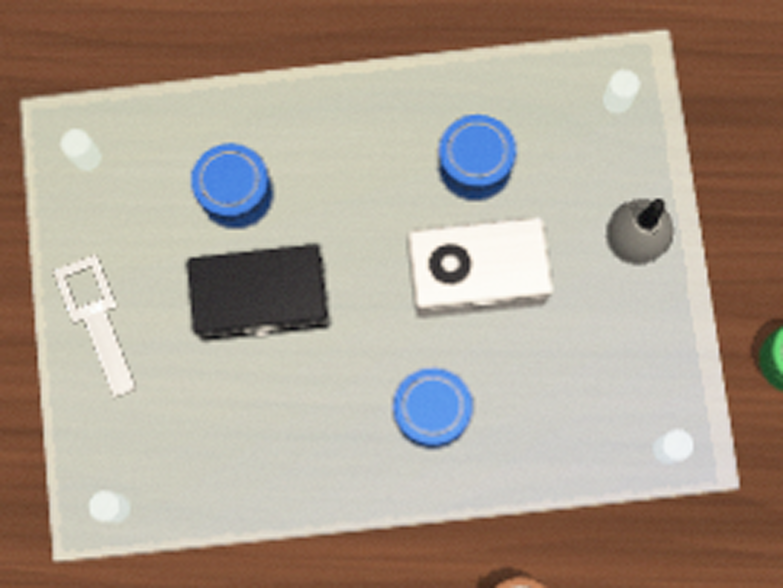

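Crop confirms the choice: blue canister in front at crop (433,407), gap between the black box and white loader. The blue threshold is too strict, so I refit and overlay the result.

```bash
sed -i 's/(100,110,60),(125,255,255)/(98,90,30),(128,255,255)/' h.py
cat > c.py <<'E'
import sys
from h import *
G=np.array([.587,.0155]); Y=.131; ex=np.array([np.cos(Y),np.sin(Y)]); ey=np.array([-ex[1],ex[0]])
def rel(p): d=np.array(p)[:2]-G; return (np.array([d@ex,d@ey])*1000).round(1)
if __name__=="__main__":
    xy0=[float(v) for v in sys.argv[1:3]]
    for c in("top","scene"):
        im=imaging.grab_frame(c)
        for nm,xy in dict(can=xy0,left=[.662,.119],right=[.69,-.065]).items():
            x,e,n=fitcan(c,im,xy); print(c,nm,x.round(4),rel(x),round(e),n)
    s=ctrl.state(); print(s["time"],"tcp",s["tcp_pos"].round(4) if hasattr(s["tcp_pos"],"round") else s["tcp_pos"],rel(s["tcp_pos"]),s["orientation"],s["contact_force"],s["opening"])
E
python3 c.py .488 -.035
python3 - <<'E'
from c import *
from scipy.spatial.transform import Rotation as R
s=ctrl.state(); r=R.from_quat(s["orientation"]); print(r.as_matrix().round(3))
# push 1: tool x along gap +-x ; push 2: along gap +-y
for a in (Y,Y+np.pi,Y+np.pi/2,Y-np.pi/2):
    x=np.array([np.cos(a),np.sin(a),0]); T=np.c_[x,np.cross([0,0,-1],x),[0,0,-1]]
    print(a,(r.inv()*R.from_matrix(T)).as_rotvec())
E
```

```text
top can [ 0.4885 -0.0347] [-104.2  -36.9] 184 511.0
top left [0.6625 0.1215] [88.7 95.3] 166 579.0
top right [ 0.6895 -0.0639] [ 91.3 -92.1] 167 577.0
scene can [ 0.4849 -0.0299] [-107.2  -31.7] 161 530.0
scene left [0.658  0.1255] [84.7 99.7] 162 562.0
scene right [ 0.6851 -0.0607] [ 87.3 -88.4] 187 717.0
1.4 tcp [ 0.1703 -0.5753  0.2296] [-490.3 -531.3] [ 8.01189103e-01 -5.98411247e-01 -1.06700664e-05 -6.91816506e-06] [ 0.37886354 -0.21040636 -0.22713026] 1.002882006627083
[[ 0.284 -0.959 -0.   ]
 [-0.959 -0.284  0.   ]
 [-0.     0.    -1.   ]]
0.131 [-1.65480411e-05  2.21919330e-05 -1.41403329e+00]
3.2725926535897933 [2.31636282e-05 1.72726131e-05 1.72755937e+00]
1.7017963267948966 [-3.76759823e-05  5.48888260e-06 -2.98482961e+00]
-1.4397963267948966 [3.67031830e-06 2.51932602e-05 1.56763041e-01]
```

```bash
python3 -m jog '[[[0,0,-0.14,0,0,0,0.02],[0,0,-0.14,0,0,0,0.02],[0,0,-0.14,0,0,0,0.02],[0,0,-0.14,0,0,0,0.02],[0,0,-0.14,0,0,0,0.02],[0,0,-0.14,0,0,0,0.02],[0,0,-0.14,0,0,0,0.02],[0,0,-0.14,0,0,0,0.02]]]'
python3 -m jog '[[[0,0,-0.14,0,0,0,0.02],[0,0,-0.14,0,0,0,0.02],[0,0,-0.014,0,0,0,0.02],[0,0,0,0.03,-0.034,0,0.02],[0,0,0,0.03,-0.034,0,0.02],[0,0,0,0.03,-0.034,0,0.02],[0,0,0,0.03,-0.034,0,0.02],[0,0,0,0.03,-0.034,0,0.02]]]'
python3 -m jog '[[[0,0,0,0.03,-0.034,0,0.02],[0,0,0,0.03,-0.034,0,0.02],[0,0,0,0.03,-0.034,0,0.02],[0,0,0,0.03,-0.034,0,0.02],[0,0,0,0.03,-0.034,0,0.02],[0,0,0,0,0,0,0.02]]]'
cat > w.py <<'E'
from c import *
from scipy.spatial.transform import Rotation as R
s=ctrl.state(); M=R.from_quat(s["orientation"]).as_matrix()
print(s["time"],rel(s["tcp_pos"]),s["tcp_pos"][2],"yaw-Y",np.arctan2(M[1,0],M[0,0])-Y,M[:,2].round(3),s["opening"],s["contact_force"])
E
python3 w.py
```

```text
time: 2.2
tcp_pos: [0.1703, -0.5753, 0.2296]
orientation: [0.997, -0.079, 0.0, 0.0]
contact_force: [0.4, -0.2, -0.2]
opening: 0.359
time: 3.0
tcp_pos: [0.2975, -0.3857, 0.2297]
orientation: [0.998, 0.063, 0.0, 0.0]
contact_force: [0.6, 0.2, 0.2]
opening: 0.219
time: 3.6
tcp_pos: [0.4257, -0.1948, 0.2299]
orientation: [0.998, 0.066, 0.001, -0.001]
contact_force: [0.7, 0.2, 0.3]
opening: 0.216
3.6 [-187.4 -187.4] 0.2299116341050451 yaw-Y 0.0019682357632201386 [ 0.001  0.001 -1.   ] 0.215672910409951 [0.67835845 0.24033366 0.26703213]
```

```bash
python3 -m jog '[[[0,0,0,0.028,-0.031,0,0.02],[0,0,0,0.028,-0.031,0,0.02],[0,0,0,0.027,-0.030,0,0.02],[0,0,0,0,0,0.045,0.02],[0,0,0,0,0,0.04,0.02],[0,0,0,0,0,0.03,0.02],[0,0,0,0,0,0.015,0.02],[0,0,0,0,0,0,0.02]]]' ; python3 w.py
python3 - <<'E'
from h import *
save("top2.png",cv2.resize(imaging.grab_frame("top")[100:270,200:440],None,fx=3,fy=3)); save("sc2.png",cv2.resize(imaging.grab_frame("scene")[140:300,180:420],None,fx=3,fy=3))
E
```

```text
time: 4.4
tcp_pos: [0.4918, -0.097, 0.0975]
orientation: [0.998, 0.064, -0.002, -0.001]
contact_force: [0.2, -0.4, -0.2]
opening: 0.218
4.4 [-109.   -99.2] 0.09749461593440144 yaw-Y -0.0022277652712290597 [-0.004  0.001 -1.   ] 0.21760098469932349 [ 0.20967375 -0.35899651 -0.17025539]
```

View pics/sc2.png

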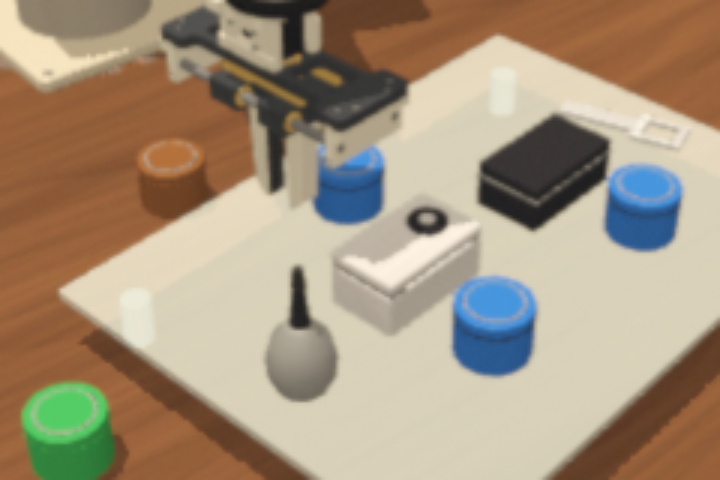

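Fingers stand beside the canister (crop 290,180), clear of loader and bulb. Next, lower and push sideways to the centre line.

```bash
python3 -m jog '[[[0,0,0,0.005,0,0.015,0.02],[0,0,0,0,0,0.013,0.02],[0,0,0,0,0,0,0.02],[0,0,0,0,-0.01,0,0.02],[0,0,0,0,-0.01,0,0.02],[0,0,0,0,-0.008,0,0.02],[0,0,0,0,-0.008,0,0.02],[0,0,0,0,0,0,0.02]]]' ; python3 w.py; python3 -m jog '[[[0,0,0,0,-0.006,0,0.02],[0,0,0,0,-0.006,0,0.02],[0,0,0,0,-0.006,0,0.02],[0,0,0,0,-0.005,0,0.02],[0,0,0,0,0,0,0.02]]]' ; python3 w.py; python3 c.py .487 -.01
```

```text
time: 5.3
tcp_pos: [0.4939, -0.0594, 0.0719]
orientation: [0.998, 0.066, 0.0, -0.0]
contact_force: [-0.7, -0.9, 0.0]
opening: 0.215
5.3 [-102.1  -62.1] 0.07193038887403579 yaw-Y 0.0013340468274542772 [ 0.  0. -1.] 0.21455766165476062 [-0.69074326 -0.87924078  0.01152363]
time: 5.8
tcp_pos: [0.4907, -0.0371, 0.0715]
orientation: [0.998, 0.066, -0.0, -0.0]
contact_force: [-0.7, 0.2, -0.0]
opening: 0.217
5.8 [-102.4  -39.6] 0.07149194840084624 yaw-Y 0.00055651933169934 [-0.  0. -1.] 0.21697871991463538 [-0.72554902  0.23691676 -0.01322726]
top can [0.4701 0.0113] [-116.4   11.1] 530 160.0
top left [0.6625 0.1215] [88.7 95.3] 164 581.0
top right [ 0.6895 -0.0639] [ 91.3 -92.1] 167 577.0
scene can [0.4814 0.0035] [-106.2    1.9] 493 174.0
scene left [0.658  0.1255] [84.7 99.7] 158 566.0
scene right [ 0.6851 -0.0607] [ 87.3 -88.4] 187 717.0
5.9 tcp [ 0.4907 -0.0377  0.0715] [-102.4  -40.1] [ 9.97843841e-01  6.56326570e-02 -1.39647699e-04 -6.69517290e-05] [-0.303667    0.01067058 -0.44625551] 0.21626862843117708
```

```bash
python3 -m jog '[[[0,0,0,0,0.02,0,0.02],[0,0,0,0,0.02,0,0.02],[0,0,0,0,0.03,-0.03,0.02],[0,0,0,0,0.04,-0.03,0.02],[0,0,0,0,0.04,-0.03,0.02],[0,0,0,0,0,0,0.02]]]' ; python3 w.py; python3 c.py .487 -.003; python3 -c "
from h import *
save('top3.png',cv2.resize(imaging.grab_frame('top')[90:290,180:450],None,fx=2.9,fy=2.9,interpolation=cv2.INTER_CUBIC))"
```

```text
time: 6.5
tcp_pos: [0.5132, -0.1922, 0.1671]
orientation: [0.998, 0.064, 0.004, 0.003]
contact_force: [0.1, 0.0, 0.0]
opening: 0.214
6.5 [-100.3 -196.3] 0.16706290078079647 yaw-Y -0.003835571585730807 [ 0.008 -0.005 -1.   ] 0.21424682165637066 [0.06505328 0.03840622 0.00287644]
top can [4.863e-01 2.000e-04] [-101.8   -2. ] 185 508.0
top left [0.6625 0.1215] [88.7 95.3] 163 582.0
top right [ 0.6895 -0.0639] [ 91.3 -92.1] 165 579.0
scene can [0.4816 0.0043] [-106.     2.7] 144 522.0
scene left [0.658  0.1255] [84.7 99.7] 158 566.0
scene right [ 0.6851 -0.0607] [ 87.3 -88.4] 188 716.0
6.6 tcp [ 0.5108 -0.1876  0.1622] [-102.1 -191.4] [9.97927516e-01 6.43449604e-02 6.08696841e-04 1.69841687e-04] [-0.38744172  0.55397999  0.04987519] 0.21450828636658525
```

View pics/top3.png

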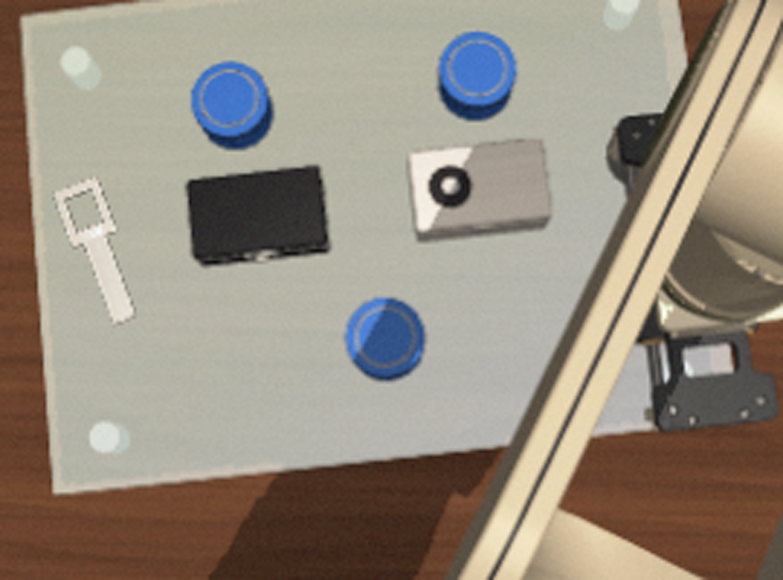

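Canister now at crop (385,338), about on the centre line (about −2 mm, x −102), standing. Next: rotate, go behind it, lower.

```bash
python3 -m jog '[[[0,0,0,-0.012,-0.038,0,0.018],[0,0,0,-0.012,-0.038,0,0.018],[0,0,0,-0.012,-0.038,0,0.018],[0,0,0,-0.012,-0.038,0,0.018],[0,0,0,-0.010,-0.038,0,0.018],[0,0,0.14,0,0,0,0.018],[0,0,0.14,0,0,0,0.018],[0,0,0.14,0,0,0,0.018]]]' ; python3 -m jog '[[[0,0,0.14,0,0,0,0.018],[0,0,0.14,0,0,0,0.018],[0,0,0.14,0,0,0,0.018],[0,0,0.14,0,0,0,0.018],[0,0,0.14,0,0,0,0.018],[0,0,0.14,0,0,0,0.018],[0,0,0.14,0,0,0,0.018],[0,0,0.14,0,0,0,0.018]]]' ;python3 -m jog '[[[0,0,0.03,0,0,0,0.018],[0,0,0,0,0,0,0.018]]]' ; python3 w.py
```

```text
time: 7.45
tcp_pos: [0.4264, -0.0039, 0.1598]
orientation: [0.989, -0.145, -0.002, -0.0]
contact_force: [0.0, 0.2, -0.1]
opening: 0.195
time: 8.25
tcp_pos: [0.4265, -0.0044, 0.1596]
orientation: [0.761, -0.649, -0.002, 0.001]
contact_force: [-0.1, 0.2, 0.5]
opening: 0.192
time: 8.45
tcp_pos: [0.4266, -0.0046, 0.1598]
orientation: [0.753, -0.659, -0.001, 0.001]
contact_force: [-0.1, 0.2, 0.5]
opening: 0.195
8.45 [-161.6    1.1] 0.15983220592317918 yaw-Y -1.568716829332623 [-0.003  0.001 -1.   ] 0.19531448329733733 [-0.08802147  0.21150288  0.47414477]
```

```bash
python3 -m jog '[[[0,0,0,0.001,0,0.04,0.018],[0,0,0,0,0,0.03,0.018],[0,0,0,0,0,0.019,0.018],[0,0,0,0,0,0,0.018]]]' ; python3 w.py
python3 - <<'E'
from h import *
save("sc4.png",cv2.resize(imaging.grab_frame("scene")[130:290,200:440],None,fx=3.3,fy=3.3,interpolation=cv2.INTER_CUBIC))
E
```

```text
time: 8.85
tcp_pos: [0.4245, -0.0056, 0.0686]
orientation: [0.753, -0.658, -0.003, 0.002]
contact_force: [-0.7, -0.4, -0.3]
opening: 0.195
8.85 [-163.8    0.3] 0.06861293537291288 yaw-Y -1.5677810779821533 [-0.008  0.001 -1.   ] 0.19465094877491795 [-0.6535367  -0.377552   -0.28107742]
```

View pics/sc4.png

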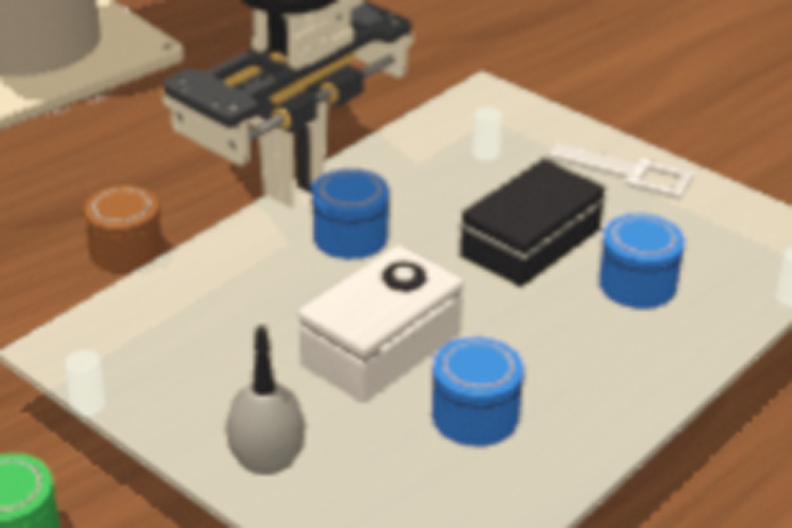

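```bash
python3 -m jog '[[[0,0,0,0,-0.010,0,0.018],[0,0,0,0,-0.010,0,0.018],[0,0,0,0,-0.008,0,0.018],[0,0,0,0,-0.007,0,0.018],[0,0,0,0,-0.007,0,0.018],[0,0,0,0,-0.007,0,0.018],[0,0,0,0,-0.006,0,0.018],[0,0,0,0,-0.004,0,0.018]]]' ; python3 w.py
python3 -m jog '[[[0,0,0,0,-0.004,0,0.018],[0,0,0,0,-0.002,0,0.018],[0,0,0,0,0,0,0.018]]]' ; python3 w.py;python3 c.py .525 .006
python3 -c "
from h import *
save('top5.png',cv2.resize(imaging.grab_frame('top')[110:240,230:390],None,fx=4.5,fy=4.5,interpolation=cv2.INTER_CUBIC))"
```

```text
time: 9.7
tcp_pos: [0.4873, 0.0011, 0.0726]
orientation: [0.752, -0.659, -0.0, 0.0]
contact_force: [-2.2, -1.0, 0.7]
opening: 0.196
9.7 [-100.8   -1.3] 0.07259558459350057 yaw-Y -1.569883884255644 [-0.  0. -1.] 0.19582455320028863 [-2.18322491 -0.95155081  0.74789912]
time: 10.0
tcp_pos: [0.4929, 0.0018, 0.0726]
orientation: [0.752, -0.659, 0.0, -0.0]
contact_force: [-0.1, 0.6, 0.4]
opening: 0.196
10.0 [-95.1  -1.3] 0.07257505869076782 yaw-Y -1.5699728422723784 [ 0.  0. -1.] 0.1964479182032375 [-0.06484126  0.64776662  0.36051445]
top can [0.4054 0.0057] [-181.3   14. ] 674 0.0
top left [0.6624 0.1211] [88.6 94.8] 314 431.0
top right [ 0.6895 -0.0639] [ 91.3 -92.1] 165 579.0
scene can [0.5145 0.0181] [-71.5  12.1] 300 381.0
scene left [0.658  0.1255] [84.7 99.7] 158 566.0
scene right [ 0.6851 -0.0607] [ 87.3 -88.4] 188 716.0
10.1 tcp [0.4927 0.0018 0.0726] [-95.3  -1.3] [ 7.52132299e-01 -6.59012143e-01  4.31094078e-06 -2.68803917e-06] [ 0.75226937 -0.43951838 -0.27248962] 0.1905544995751917
```

View pics/top5.png

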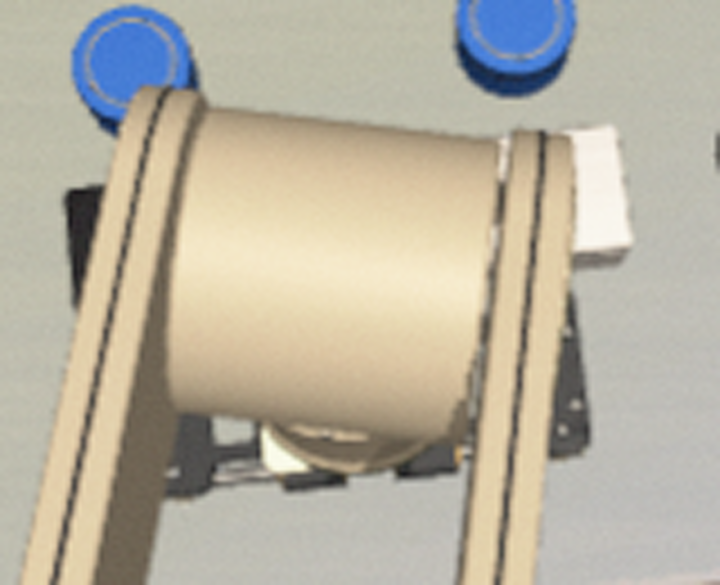

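The top view is blocked by the arm, so I go on by force readings and the scene camera. I correct 1.3 mm sideways and push slowly into the gap.

```bash
python3 -m jog '[[[0,0,0,-0.0013,-0.002,0,0.018],[0,0,0,0,-0.004,0,0.018],[0,0,0,0,-0.005,0,0.018],[0,0,0,0,-0.005,0,0.018],[0,0,0,0,-0.005,0,0.018],[0,0,0,0,-0.005,0,0.018],[0,0,0,0,-0.005,0,0.018],[0,0,0,0,-0.004,0,0.018]]]' ; python3 w.py
python3 -c "
from h import *
save('sc6.png',cv2.resize(imaging.grab_frame('scene')[150:280,240:420],None,fx=4.4,fy=4.4,interpolation=cv2.INTER_CUBIC))"
```

```text
time: 10.95
tcp_pos: [0.5277, 0.0077, 0.0726]
orientation: [0.752, -0.659, 0.0, -0.0]
contact_force: [-1.1, -0.3, 0.7]
opening: 0.194
10.95 [-59.8   0. ] 0.0726288236246613 yaw-Y -1.5700010592572866 [ 0. -0. -1.] 0.1941645682256705 [-1.0961949  -0.28914936  0.67239184]
```

View pics/sc6.png

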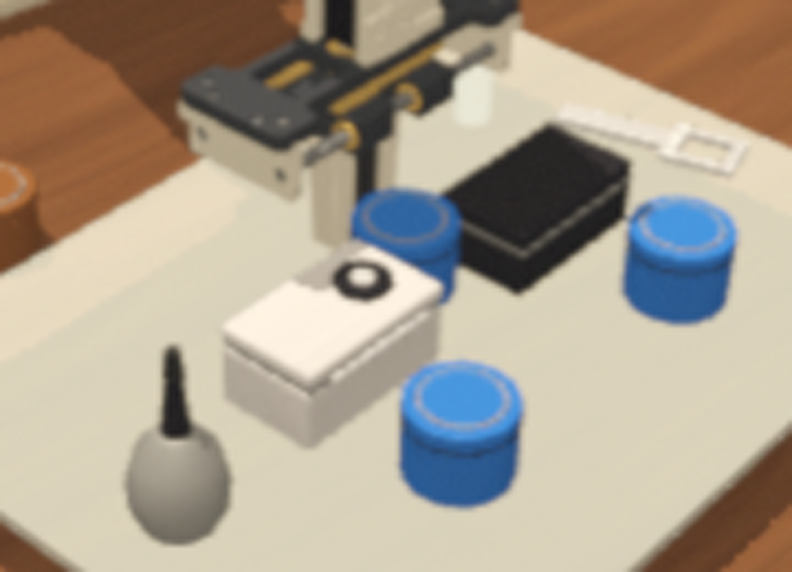

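Canister (crop 405,240) is in the gap, upright, low force. Continue.

```bash
python3 -m jog '[[[0,0,0,0,-0.005,0,0.018],[0,0,0,0,-0.006,0,0.018],[0,0,0,0,-0.006,0,0.018],[0,0,0,0,-0.006,0,0.018],[0,0,0,0,-0.006,0,0.018],[0,0,0,0,-0.006,0,0.018],[0,0,0,0,-0.005,0,0.018],[0,0,0,0,0,0,0.018]]]' ; python3 w.py;  python3 -m jog '[[[0,0,0,0,-0.005,0,0.018],[0,0,0,0,-0.006,0,0.018],[0,0,0,0,-0.006,0,0.018],[0,0,0,0,-0.006,0,0.018],[0,0,0,0,-0.006,0,0.018],[0,0,0,0,-0.006,0,0.018],[0,0,0,0,-0.005,0,0.018],[0,0,0,0,0,0,0.018]]]' ; python3 w.py; python3 c.py .651 .024
```

```text
time: 11.8
tcp_pos: [0.5676, 0.013, 0.0728]
orientation: [0.752, -0.659, 0.0, -0.0]
contact_force: [-0.2, -1.0, -0.4]
opening: 0.192
11.8 [-19.5   0. ] 0.07275249603762685 yaw-Y -1.5699183275507076 [ 0.001  0.    -1.   ] 0.19161723622457225 [-0.2313321  -0.98927438 -0.40349613]
time: 12.6
tcp_pos: [0.6073, 0.0183, 0.0727]
orientation: [0.752, -0.659, 0.0, -0.0]
contact_force: [-0.5, 0.1, 0.9]
opening: 0.195
12.6 [20.5  0.1] 0.0727413180901712 yaw-Y -1.5699202181892455 [ 0.001  0.    -1.   ] 0.19499306860618584 [-0.54473535  0.13285063  0.88379801]
top can [ 0.4104 -0.0254] [-180.5  -17.5] 671 0.0
top left [0.6604 0.1168] [86.  90.8] 688 56.0
top right [ 0.6934 -0.0703] [ 94.2 -99. ] 512 234.0
scene can [0.6429 0.0216] [56.2 -1.3] 377 916.0
scene left [0.6573 0.1249] [84.  99.3] 162 576.0
scene right [ 0.6862 -0.0584] [ 88.7 -86.2] 333 938.0
12.7 tcp [0.6066 0.0182 0.0726] [19.8  0.1] [ 7.52173964e-01 -6.58964586e-01 -2.11800090e-05  2.83100669e-05] [ 0.4809831  -0.33411823 -0.5087561 ] 0.19566752302372856
```

```bash
python3 -m jog '[[[0,0,0,0,-0.005,0,0.018],[0,0,0,0,-0.006,0,0.018],[0,0,0,0,-0.006,0,0.018],[0,0,0,0,-0.005,0,0.018],[0,0,0,0,-0.004,0,0.018],[0,0,0,0,-0.003,0,0.018],[0,0,0,0,-0.002,0,0.018],[0,0,0,0,0,0,0.018]]]' ; python3 w.py;  python3 -m jog '[[[0,0,0,0,0.01,0,0.018],[0,0,0,0,0.03,0,0.018],[0,0,0,0,0.04,0,0.018],[0,0,0,0,0.04,0,0.018],[0,0,0,0,0.04,0,0.018],[0,0,0,0,0.04,-0.02,0.018],[0,0,0,0,0.03,-0.04,0.018],[0,0,0,0,0,-0.04,0.018]]]' ; python3 w.py; python3 c.py .677 .027
python3 -c "
from h import *
save('top7.png',cv2.resize(imaging.grab_frame('top')[60:270,180:450],None,fx=2.9,fy=2.8,interpolation=cv2.INTER_CUBIC))
save('sc7.png',cv2.resize(imaging.grab_frame('scene')[150:300,240:440],None,fx=3.9,fy=3.9,interpolation=cv2.INTER_CUBIC))"
```

```text
time: 13.5
tcp_pos: [0.6375, 0.0223, 0.0726]
orientation: [0.752, -0.659, 0.0, -0.0]
contact_force: [-0.2, -0.1, 0.3]
opening: 0.192
13.5 [51.   0.1] 0.07262816308489652 yaw-Y -1.5700099248761852 [ 0.  0. -1.] 0.19234575414366523 [-0.20503957 -0.05021047  0.27181666]
time: 14.3
tcp_pos: [0.4049, -0.0079, 0.172]
orientation: [0.752, -0.659, -0.002, 0.001]
contact_force: [0.3, -0.4, 0.3]
opening: 0.192
14.3 [-183.6    0.6] 0.1719648447015054 yaw-Y -1.5704752047092456 [-0.004  0.    -1.   ] 0.1923358122041712 [ 0.33708068 -0.39958015  0.27985681]
top can [0.6749 0.0291] [89.  2.] 156 584.0
top left [0.6625 0.1215] [88.7 95.3] 166 579.0
top right [ 0.6895 -0.0639] [ 91.3 -92.1] 168 576.0
scene can [0.6712 0.0336] [85.8  7. ] 450 982.0
scene left [0.6606 0.1186] [86.4 92.6] 318 757.0
scene right [ 0.6866 -0.0589] [ 89.1 -86.8] 318 866.0
14.4 tcp [ 0.4122 -0.0085  0.179 ] [-176.5   -1. ] [ 0.75197815 -0.65916342  0.0047605  -0.00312877] [ 1.14930154 -0.22207785  0.53251906] 0.19554720006526205
```

View pics/top7.png

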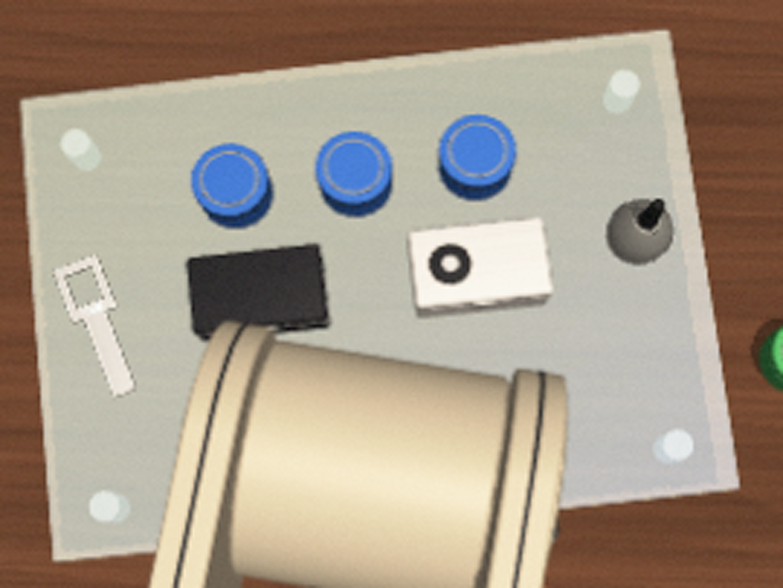

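View pics/sc7.png

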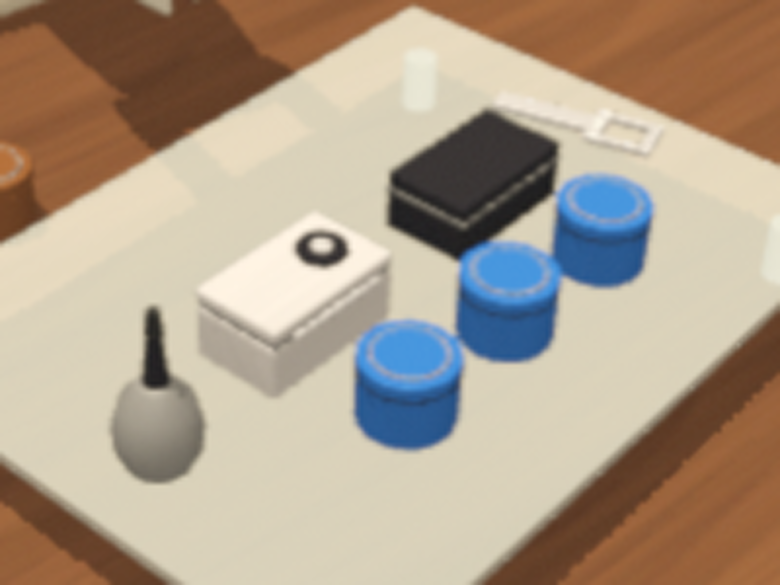

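The canister stands mid-row within about 1–2 mm of the line between its neighbours, and the neighbours have not moved. Settle the arm and hand in.

```bash
python3 -m jog '[[[0,0,0,0,0,0,0.018],[0,0,0,0,0,0,0.018],[0,0,0,0,0,0,0.018]]]'; python3 -c "
from station import ctrl
print(ctrl.sign_off())"
```

```text
time: 14.8
tcp_pos: [0.4086, -0.0078, 0.1713]
orientation: [0.752, -0.659, -0.001, 0.001]
contact_force: [-0.2, 0.2, -0.5]
opening: 0.192
the job is handed in; nothing more can be done
None
```

The front blue canister now stands upright in the empty middle place of the row, pushed through the gap without gripping or lifting. I handed the job in at 14.8 s. I first slid it sideways onto the gap's centre line, then pushed it straight through from behind with the two fingertips. Wrist force read about 2 N or less at the end of each move.

- **Position:** the last top-camera fit puts the canister at (89, 2) mm in the gap frame. The midpoint between its neighbours is (90, 1.6) mm; by eye it may be 1–2 mm short of the line.
- **Other things:** the top-camera fits of the other two canisters read the same as at the start. The bulb and opener look unmoved in the pictures, though I did not measure them. The hand is withdrawn and raised clear.
- **Disagreement:** scene-camera fits were offset from the top camera by about 4–5 mm throughout. In the last one the three canisters merged into one blue patch, so I relied on the top camera.
- **Not seen:** the arm blocked the top view while the canister was in the gap. I went by the force readings and one scene picture, and saw no sign of it striking the sides.

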